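# Free and open a centrifuge rotor, unload its tube

## Task

The centrifuge rotor on its bench stand still has its lid on and a sample tube inside, and nobody knows whether the lid is locked: work its knob, without forcing it, until the lid comes away. Set the lid down flat, knob up, on the middle of the pale grey bench mat, and stand the sample tube, cap up, in the beaker. Leave the timer, the tape roll and the marker where they are.

Things in the scene. Friction and masses are not known exactly. Their poses are not given: they have to be found in the camera images.
- rotor: dark round fixed-angle centrifuge rotor, fixed to the bench on a low foot; 204 mm across low down, 168 mm at its upper rim, 101 mm above the bench. Origin on its axis at bench level, z up. Four tube sleeves lie along its +x, +y, -x, -y: sample tube in +x (side away from the robot), a brass balance weight in -x, the others empty.
- rotor_sleeve (a point): mouth centre of the rotor's +x sleeve, 55 mm from the axis, 90 mm up; z points out along the sleeve, which leans 20 deg so that its mouth is nearer the axis than its foot. Steel collar 41 mm across, 68 mm deep, about 2 mm play for the tube.
- rotor_hub (a point): centre of the top of the rotor's hub (40 mm across, 120 mm above the bench), hidden under the lid. A slot 14 mm wide runs across its 5 mm thick top along the rotor's x; the hub is hollow below.
- lid: round aluminium lid on the rotor, 182 mm across, 53 mm high without knob, open below, about 0.3 kg; origin at the centre of its underside (95 mm above the bench when seated), z up. Raise it 50 mm or more before moving it sideways, to clear hub and tube. Nothing sticks out below, so it stands flat.
- lid_knob (a point): middle of the black round knob on the lid's centre, 70 mm above the lid's origin; 42 mm across, 28 mm high (56 to 84 mm), finely ribbed; lid top 55 mm. This frame is the lid's and does not turn with the knob. The knob turns in the lid any amount, either way, no stops, marks or clicks, friction 0.02 N m.
- lid_bar (a point): hammer-head bar, 24 x 8 mm, on the knob's spindle (turns with the knob; this frame does not), under the hub's slotted top. The lid lifts off only while bar and slot are parallel within about 0.3 rad (two zones half a turn apart); else it rises 2 to 3 mm and stops hard. Start angle unknown, maybe already free: lift (5 N if free; stop by 20 N), let down, turn, retry.
- tube: 50 ml screw-cap tube, 113 mm long, body 30 mm across, cap 35 mm across (99 to 113 mm along it), 50 g; origin at the centre of its foot, z along it to the cap. At the start under the lid in the rotor's +x sleeve, leaning 20 to 23 deg; 42 mm stand out of it. Draw it out along its length. 30 mm beside the cap are free.
- beaker: clear plastic beaker on the bench to the left, 69 mm across, 85 mm high, about 52 mm wide inside, floor 4 mm thick, 110 g; origin at the centre of its underside, z up. The tube leans a little in it. A photometer, 140 mm high in front, stands close behind it: bring the tube over from the front.
- mat: pale grey bench mat, 210 mm (x) by 190 mm (y), 3 mm thick, fixed to the bench right of the rotor; origin at the centre of its underside, z up.
- timer: bystander: square white timer, 64x64x16 mm, origin at the centre of its underside
- tape_roll: bystander: roll of tape lying flat, 69 mm across, 18 mm high, origin at the centre of its underside
- marker: bystander: marker pen lying on the bench, 135 mm long, 16 mm thick, origin at its middle, length along its y

How it is judged:
On the way:
1. the lid is free and lifted at least 30 mm off the rotor (z of lid in the frame of rotor above 0.125 m), for 0.1 s.
At the end, for the whole second after the job is handed in: The lid lies flat, knob up, on the mat, its centre within 35 mm of the mat's; the tube stands cap up in the beaker, its foot on the beaker's floor (leaning less than 0.5 rad), and the beaker stands upright on the bench; all released and at rest (horizontal distance between lid and mat below 0.035 m and height (world z) of lid below 0.008 m and angle between lid's own z axis and vertical below 0.08 rad and linear speed of each of lid, tube below 0.02 m/s and horizontal distance between tube and beaker below 0.032 m and height (world z) of tube below 0.02 m and angle between tube's own z axis and vertical below 0.5 rad and z of tube in the frame of beaker above -0.002 m and angle between beaker's own z axis and vertical below 0.1 rad and height (world z) of beaker below 0.01 m); the robot touches nothing.
It fails at once if the lid is forced against the rotor (more than 60 N between them) (contact force between lid and rotor above 60 N).
It fails at once if the beaker is tipped over (angle between beaker's own z axis and vertical above 0.6 rad).
It fails at once if a bystander (timer, tape roll, marker) is moved more than 30 mm (distance of any of timer, tape_roll, marker from where it was at the start of the episode above 0.03 m).
It also fails if it takes over 72 s, if anything falls off the work surface, if the arm or the gripper's body presses on something with over 40 N, if the wrist force passes 120 N, or if a joint passes its speed limit or range.

## Robot

A 6-joint arm with a two-finger parallel gripper is mounted at the origin on a cart in front of the work surface, level with it; the furniture and walls round the work are solid. World frame = base frame: x ahead of the robot, y to its left, z up, the work surface at z = 0. Lengths are in m, angles in rad, forces in N, time in s.
With the tool pointing down it reaches from about 0.3 to 0.85 m from the base axis. Payload 4.2 kg.
Tool frame: the origin (TCP) lies midway between the tips of the shut fingers; the grasp point (between the pads) lies 19 mm behind it; z points along the fingers, y is the line along which they close (so a half turn about z gives the same grasp; the last joint's range is limited). The gripper opens to 91 mm and grips with 3 to 60 N. Pads are 32 mm wide; open, the fingers measure 118 mm over their backs; the gripper's body (76 mm by 178 mm) begins 60 mm behind the grasp point.
Start: joints at [1.125, 0.32, 1.565, -0, 1.257, -0.02], TCP at [0.238, 0.524, 0.214] pointing down, gripper open.
Joint ranges: [-3.11, 3.11], [-0.84, 2.01], [0.21, 2.61], [-1.34, 4.49], [0.05, 2.63], [-2.56, 2.56]. Speed limits (rad/s): [2.57, 2.57, 3.14, 3.14, 3.14, 3.14].

## Interface

Orientations are given as a 3x3 rotation matrix whose columns are the frame's x, y, z axes.
In Python, from cell import bot gives the robot as it stands.
- The arm moves only by the tool send_rows, never from a script. Its argument "targets" is a list of rows, each an object of numbers: "tx", "ty", "tz": the shift along the tool's x, y, z in mm; "ax", "ay", "az": the turn, a rotation vector about the tool's x, y, z in degrees. A call has 1 to 12 rows; each row is the pose to reach, as a shift and turn from the pose commanded when the call began, along the tool's axes at that moment; what a row does not reach only later rows make up. A row lasts 1/10 s, in which the tool goes at most 50 mm and 8.59 degrees, less where a joint would pass 70% of its speed; a pose out of reach is approached as far as the arm can. A call with a gripper value outside its range is refused whole. "claw" is the closure, from -1 (fully open) to 1 (shut), so that 0 is half open, set as the call begins (left out, the last holds). The fingers move at their own pace and stop on an object; "newtons" is the grip in N (left out, the last holds). Time passes only in rows, so rows that repeat a pose let the fingers close. It gives the time, the measured TCP pose, the force, the opening and the grip force at its end, in the units of the state.
- bot.get_state(): the state, without advancing time (a new reading comes with each control period).
- bot.read_camera(name): name is "side" or "top"; returns a dict with "img" (480x640x3 uint8, red, green, blue), "depth" (480x640 float32, m along the optical axis (not along the pixel's ray), 0 where there is no reading), "fx", "fy", "cx", "cy" (pixels), "k1" (the pictures are not rectified: a ray, as slopes to the right and down, at radius r is drawn at 1 + k1 r^2 times it, then the intrinsics apply), "R" (3x3) and "t" (3): a world point X has camera coordinates R X + t. Camera axes: x right, y down, z forward; pixel columns grow to the right and rows downward; lengths in m; the calibration is good to about 2 mm. A picture is of the moment at which its call begins.
- bot.hand_in(): hands the job in; it is judged then, once.
The state is a dict: "clock": time; "q": joint angles; "qvel": joint speeds; "effort": joint torques, N m; "tcp_pos": TCP position; "tool_rot": TCP orientation; "force": force on the tool from outside, world axes, zero at the start; "ft_torque": the same for the moment, N m; "grip_width": opening from 0.0 (shut) to 1.0 (fully open); "finger_force": force on a finger pad.
Only numpy, scipy, OpenCV 4.12 (cv2) and the standard library are available. Lean on these libraries where they do the work, as an engineer would, in place of code of your own. Each camera call takes 0.05 s, during which the arm holds its last target. There are 200 camera calls.

## Working session

There is one attempt and no reset: what is moved stays moved. The work goes in short steps, Python scripts to look and compute and a tool call to move; the robot and the scene stay as the last step left them, time stands still between calls to the robot, and variables do not carry over. Pictures are saved under pics/ and viewed, at most 10 in all, crops included, and the job is handed in when it is done.

Besides the shell and the picture viewer there is one more tool, called as name(argument=value, ...), one argument or row to a line, values as JSON. send_rows: Moves the arm, as the interface text tells. Its arguments: {"type":"object","properties":{"targets":{"type":"array","items":{"type":"object","properties":{"tx":{"type":"number"},"ty":{"type":"number"},"tz":{"type":"number"},"ax":{"type":"number"},"ay":{"type":"number"},"az":{"type":"number"}}}},"claw":{"type":"number"},"newtons":{"type":"number"}},"required":["targets"]}

```bash
ls; mkdir -p pics
cat > h.py <<'E'
import numpy as np, cv2
from cell import bot
def cam(n): return bot.read_camera(n)
def pts(c):
    """world xyz for each pixel from depth"""
    v,u=np.mgrid[0:480,0:640].astype(float)
    x,y=und(c,u,v); d=c['depth'].astype(float)
    P=np.stack([x*d,y*d,d],-1)-np.array(c['t'])
    return P@np.array(c['R'])
def und(c,u,v):
    xd=(np.asarray(u,float)-c['cx'])/c['fx']; yd=(np.asarray(v,float)-c['cy'])/c['fy']
    x,y=xd,yd
    for _ in range(8):
        s=1+c['k1']*(x*x+y*y); x,y=xd/s,yd/s
    return x,y
def ray(c,u,v,z):
    x,y=und(c,u,v); R=np.array(c['R']);o=-R.T@np.array(c['t']); d=R.T@np.array([x,y,1.0])
    return o+d*(z-o[2])/d[2]
def st():
    s=bot.get_state(); print(s['clock'],np.round(s['tcp_pos'],4),np.round(s['force'],1),s['grip_width'],s['finger_force']); print(np.round(s['tool_rot'],3).tolist(), np.round(s['q'],3)); return s
E
python3 - <<'E'
from h import *
st()
for n in ('top','side'):
    c=cam(n); cv2.imwrite(f'pics/{n}0.png',c['img'][...,::-1]); R=np.array(c['R']);print(n,c['fx'],c['k1'],-R.T@np.array(c['t']),R[2])
E
```

```text
pics
0.0 [0.2373 0.5232 0.2131] [0.3 0.3 0.4] 0.998872840787771 0.0
[[-0.911, 0.413, -0.001], [0.413, 0.911, -0.002], [0.0, -0.002, -1.0]] [ 1.125  0.32   1.566  0.     1.257 -0.02 ]
top 555.7490605315502 -0.0935580100007578 [ 0.33654252 -0.02033334  1.5968476 ] [ 0.14536428  0.00553258 -0.98936273]
side 583.5837984063522 -0.09744010384176818 [ 0.21766797 -1.30161431  1.28707173] [ 0.19752132  0.72108685 -0.66409267]
```

View pics/top0.png

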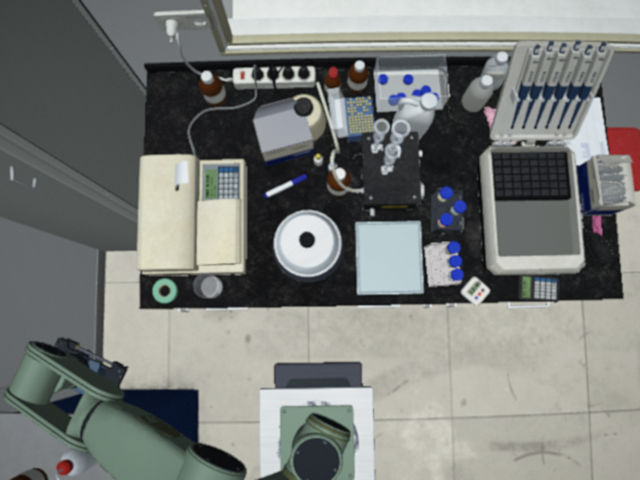

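View pics/side0.png

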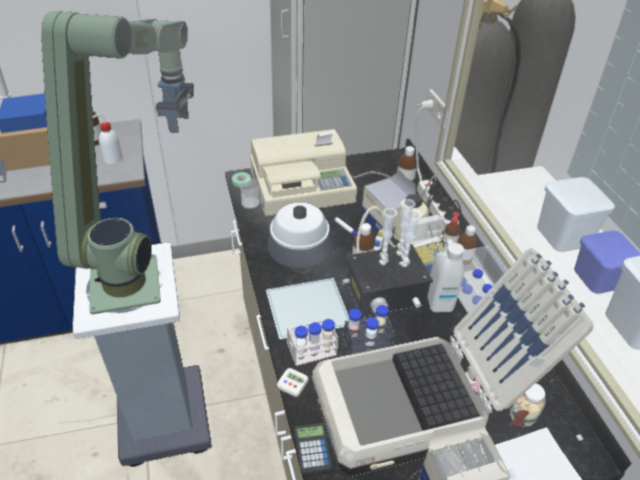

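The top view shows the knob near (306,240), the lid near (307,243), the mat near (390,258), the beaker near (208,286), the tape roll near (164,291), the timer near (476,290) and the marker near (286,186). In the side view the knob is near (300,212) and the beaker near (249,192).

Run:
```python
from h import *
def blob(m,u,v):
    n,l,s,ct=cv2.connectedComponentsWithStats(m.astype(np.uint8)); k=l[v,u]; return ct[k],s[k]
c=cam('top'); g=c['img'].astype(int).sum(2)/3; P=pts(c)
m=np.zeros((480,640),bool); m[225:256,290:322]=g[225:256,290:322]<80
ct,s=blob(m,306,240); print('knob',ct,s,ray(c,*ct,.179), P[240,306])
m=(g>150); m[:,:350]=0
ct,s=blob(m,390,258); print('mat',ct,s,ray(c,*ct,.003),P[258,390])
for u,v in((357,222),(421,222),(423,293),(357,293)): print(ray(c,u,v,.003))
# beaker circle in crop
im=c['img'][262:312,184:234]; cv2.imwrite('pics/bk.png',cv2.resize(im[...,::-1],(600,600),interpolation=cv2.INTER_CUBIC))
print('beaker', ray(c,208,286,.085),P[280:294:3,208])
s=cam('side'); gs=s['img'].astype(int).sum(2)/3
m=np.zeros((480,640),bool); m[200:226,280:322]=gs[200:226,280:322]<80
ct,st_=blob(m,300,212); print('knob side',ct,st_,ray(s,*ct,.168))
P2=pts(s); print('tape',ray(c,164,291,.018))
print('lid rim', P[243,275:290:3], P[243,325:343:3])
im=s['img'][160:220,220:300]; cv2.imwrite('pics/bks.png',cv2.resize(im[...,::-1],(800,600),interpolation=cv2.INTER_CUBIC))
```

```text
knob [306.54761905 239.35714286] [300 232  14  15 168] [0.54874093 0.01704518 0.179     ] [0.54782366 0.01861926 0.17407848]
mat [388.67388972 257.61767861] [ 356  222   67   72 4661] [ 0.51702697 -0.21454692  0.003     ] [ 0.5150077  -0.21742509  0.01038016]
[ 0.62324764 -0.12607648  0.003     ]
[ 0.61959756 -0.31302453  0.003     ]
[ 0.41294443 -0.30953975  0.003     ]
[ 0.41702845 -0.12017125  0.003     ]
beaker [0.4393536  0.29105634 0.085     ] [[ 4.62364417e-01  3.08376626e-01  1.51255238e-03]
 [ 4.53490068e-01  3.07747138e-01  4.26111665e-03]
 [ 4.45069396e-01  3.08368089e-01  9.48652930e-04]
 [ 3.36542521e-01 -2.03333402e-02  1.59684760e+00]
 [ 4.27265743e-01  3.06413461e-01  9.87238850e-03]]
knob side [319.50116219 239.50190443] [     0      0    640    480 307178] [ 0.57315105 -0.12607966  0.168     ]
tape [0.43158355 0.43206855 0.018     ]
lid rim [[0.55133309 0.1046979  0.10643308]
 [0.54734489 0.09446604 0.13299844]
 [0.54503928 0.08537725 0.14791109]
 [0.54528686 0.0776507  0.14508983]
 [0.54478042 0.06957025 0.14751223]] [[ 0.54253128 -0.03056428  0.14924068]
 [ 0.54271643 -0.0384851   0.14682679]
 [ 0.54267897 -0.04640386  0.14597586]
 [ 0.5431783  -0.05442032  0.14134236]
 [ 0.54532844 -0.06282343  0.12506449]
 [ 0.54787012 -0.07149975  0.10599904]]
```

View pics/bk.png

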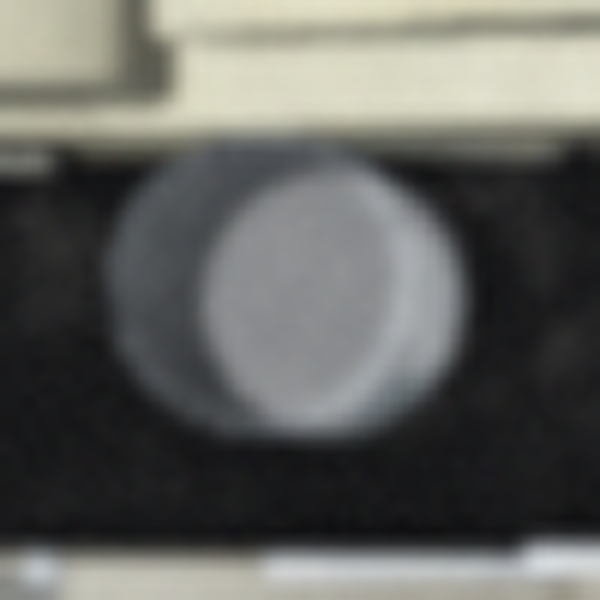

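The crop of the beaker shows its rim left edge at x≈105 of 600, its base right edge at 468, and the inner floor disc centred near (308,300).

```bash
cat >> h.py <<'E'
def go(p, Rt=None):
    s=bot.get_state(); R=np.array(s['tool_rot'])
    print('tool shift mm',np.round(R.T@(np.array(p)-s['tcp_pos'])*1000,1))
    if Rt is not None: print('rotvec deg',np.round(np.degrees(cv2.Rodrigues(R.T@np.array(Rt))[0].ravel()),1))
E
python3 - <<'E'
from h import *
c=cam('top')
f=lambda a,b,z:print(np.round(ray(c,184+a/12-.5,262+b/12-.5,z),4))
f(257,286,.085); f(308,300,.004); f(324,290,0)
for a,b in((105,280),(270,437)): f(a,b,.085)
go([.5487,.017,.235])
E
```

```text
[0.4413 0.2996 0.085 ]
[0.4434 0.3043 0.004 ]
[0.446  0.3013 0.    ]
[0.4432 0.3346 0.085 ]
[0.4069 0.2963 0.085 ]
tool shift mm [-492.7 -332.7  -21.2]
```

View pics/bks.png

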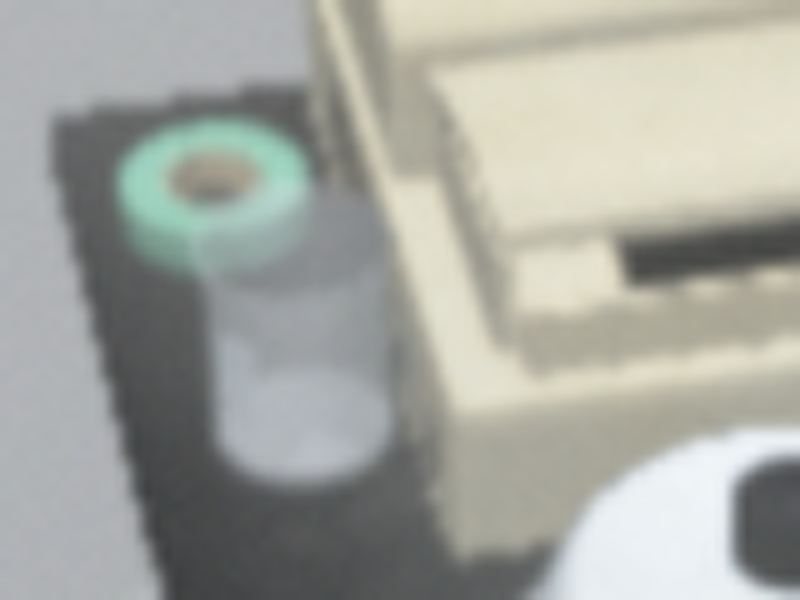

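The crop of the side view shows the beaker rim ellipse centred near (295,240), which is image pixel (249,184). The photometer stands close behind it.

send_rows(
  targets=[
    {"tx": -40, "ty": -27, "tz": -21},
    {"tx": -493, "ty": -333, "tz": -21},
    {"tx": -493, "ty": -333, "tz": -21},
    {"tx": -493, "ty": -333, "tz": -21},
    {"tx": -493, "ty": -333, "tz": -21},
    {"tx": -493, "ty": -333, "tz": -21},
    {"tx": -493, "ty": -333, "tz": -21},
    {"tx": -493, "ty": -333, "tz": -21},
    {"tx": -493, "ty": -333, "tz": -21},
    {"tx": -493, "ty": -333, "tz": -21},
    {"tx": -493, "ty": -333, "tz": -21},
    {"tx": -493, "ty": -333, "tz": -21},
  ],
  claw=-1,
  newtons=25,
)

```text
schema error: expected keys tx, ty, tz, ax, ay, az
```

Run:
```python
from h import *
st(); s=cam('side')
gs=s['img'].astype(int).sum(2)/3
print('beaker side', ray(s,249,183.8,.085))
# knob in side view
m=np.zeros((480,640),np.uint8); m[200:232,284:316]=gs[200:232,284:316]<80
n,l,sx,ct=cv2.connectedComponentsWithStats(m); print(sx[1:],ct[1:])
for k in range(1,n):
  if sx[k][4]>80: print(ray(s,*ct[k],.168))
go([.5487,.017,.155])
```

```text
0.25 [0.2374 0.5235 0.2136] [1.  0.  0.3] 0.997252013354448 0.0
[[-0.911, 0.413, -0.0], [0.413, 0.911, -0.001], [0.0, -0.001, -1.0]] [ 1.125  0.32   1.565 -0.     1.257 -0.02 ]
beaker side [0.43961399 0.28912589 0.085     ]
[[299 208   6   9  24]] [[302.54166667 212.41666667]]
tool shift mm [-492.7 -332.7   58.8]
```

send_rows(
  targets=[
    {"tx": -40, "ty": -27, "tz": -21, "ax": 0, "ay": 0, "az": 0},
    {"tx": -493, "ty": -333, "tz": -21, "ax": 0, "ay": 0, "az": 0},
    {"tx": -493, "ty": -333, "tz": -21, "ax": 0, "ay": 0, "az": 0},
    {"tx": -493, "ty": -333, "tz": -21, "ax": 0, "ay": 0, "az": 0},
    {"tx": -493, "ty": -333, "tz": -21, "ax": 0, "ay": 0, "az": 0},
    {"tx": -493, "ty": -333, "tz": -21, "ax": 0, "ay": 0, "az": 0},
    {"tx": -493, "ty": -333, "tz": -21, "ax": 0, "ay": 0, "az": 0},
    {"tx": -493, "ty": -333, "tz": -21, "ax": 0, "ay": 0, "az": 0},
    {"tx": -493, "ty": -333, "tz": -21, "ax": 0, "ay": 0, "az": 0},
    {"tx": -493, "ty": -333, "tz": -21, "ax": 0, "ay": 0, "az": 0},
    {"tx": -493, "ty": -333, "tz": -21, "ax": 0, "ay": 0, "az": 0},
    {"tx": -493, "ty": -333, "tz": -21, "ax": 0, "ay": 0, "az": 0},
  ],
  claw=-1,
  newtons=25,
)

```text
clock: 1.5
tcp_pos: [0.5497, 0.0147, 0.2351]
tool_rot: [[-0.911, 0.413, 0.001], [0.413, 0.911, 0.0], [-0.0, 0.0, -1.0]]
force: [0.9, 1.4, -0.2]
grip_width: 0.997
finger_force: 0.0
```

Run:
```python
from h import *
st(); s=cam('side')
go([.5487,.017,.155])
cv2.imwrite('pics/k1.png',cv2.resize(s['img'][120:300,190:430,::-1],(800,600),interpolation=cv2.INTER_CUBIC))
```

```text
1.5 [0.5497 0.0147 0.2351] [ 0.9  1.4 -0.2] 0.9970505645537381 0.0
[[-0.911, 0.413, 0.001], [0.413, 0.911, 0.0], [-0.0, 0.0, -1.0]] [ 0.006  0.267  1.586  0.     1.288 -1.139]
tool shift mm [ 8.8  6.  79.6]
```

View pics/k1.png

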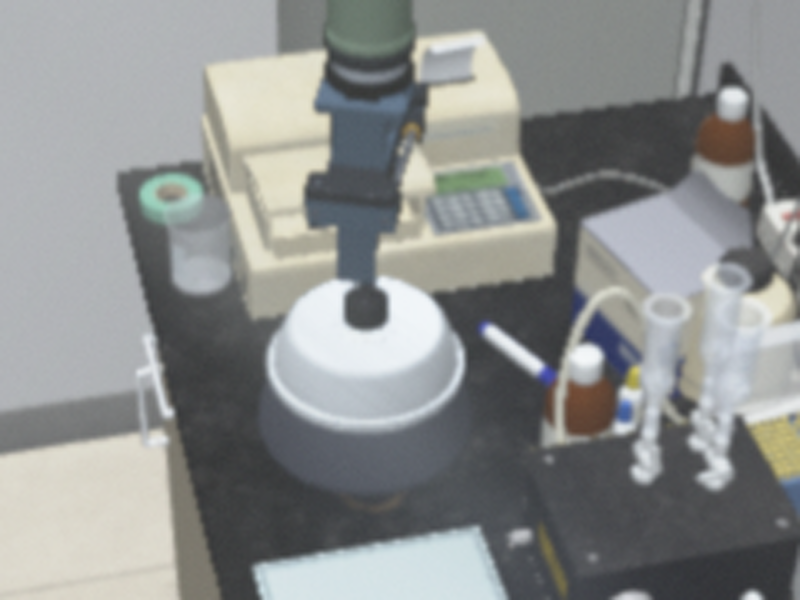

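The gripper stands right above the knob, which is at crop (366,306) and so image pixel (299.8,211.8).

Run:
```python
from h import *
s=cam('side'); print(ray(s,299.5,211.5,.165)); print(ray(s,190+200*.3,120+203*.3,.085))
st();go([.5487,.017,.155])
```

```text
[0.5484473  0.01178361 0.165     ]
[0.44585039 0.30465464 0.085     ]
1.6 [0.5515 0.0119 0.2344] [-0.1  0.6  0.1] 1.0005740232532394 0.0
[[-0.908, 0.418, 0.001], [0.418, 0.908, -0.002], [-0.002, -0.001, -1.0]] [ 0.002  0.27   1.584 -0.002  1.286 -1.136]
tool shift mm [ 4.9  3.5 79.4]
```

send_rows(
  targets=[
    {"tx": 1, "ty": 0, "tz": 40, "ax": 0, "ay": 0, "az": 0},
    {"tx": 1, "ty": 0, "tz": 79, "ax": 0, "ay": 0, "az": 0},
    {"tx": 1, "ty": 0, "tz": 79, "ax": 0, "ay": 0, "az": 0},
    {"tx": 1, "ty": 0, "tz": 79, "ax": 0, "ay": 0, "az": 0},
  ],
)

```text
clock: 2.0
tcp_pos: [0.548, 0.0177, 0.1564]
tool_rot: [[-0.911, 0.413, -0.001], [0.413, 0.911, 0.0], [0.001, 0.0, -1.0]]
force: [-0.0, -0.1, 0.7]
grip_width: 0.999
finger_force: 0.0
```

Run:
```python
from h import *
for i in range(3): st(); c=cam('top')
P=pts(c); cv2.imwrite('pics/k2.png',cv2.resize(c['img'][205:280,257:357,::-1],(800,600),interpolation=cv2.INTER_CUBIC))
```

```text
2.0 [0.548  0.0177 0.1564] [-0.  -0.1  0.7] 0.9991593455408743 0.0
[[-0.911, 0.413, -0.001], [0.413, 0.911, 0.0], [0.001, 0.0, -1.0]] [ 0.011  0.321  1.715  0.     1.106 -1.134]
2.05 [0.549  0.0177 0.1576] [ 0.3 -0.2 -0.3] 1.000758809360242 0.0
[[-0.911, 0.412, 0.002], [0.412, 0.911, 0.0], [-0.002, 0.001, -1.0]] [ 0.011  0.32   1.713  0.     1.106 -1.134]
2.1 [0.5494 0.0177 0.1582] [-0.7 -0.2 -1. ] 1.000081249819545 0.0
[[-0.911, 0.413, 0.004], [0.413, 0.911, 0.0], [-0.004, 0.002, -1.0]] [ 0.011  0.32   1.712  0.     1.105 -1.135]
```

send_rows(
  targets=[
    {"tx": 0, "ty": 0, "tz": 2, "ax": 0, "ay": 0, "az": 0},
    {"tx": 0, "ty": 0, "tz": 2, "ax": 0, "ay": 0, "az": 0},
    {"tx": 0, "ty": 0, "tz": 2, "ax": 0, "ay": 0, "az": 0},
    {"tx": 0, "ty": 0, "tz": 2, "ax": 0, "ay": 0, "az": 0},
    {"tx": 0, "ty": 0, "tz": 2, "ax": 0, "ay": 0, "az": 0},
    {"tx": 0, "ty": 0, "tz": 2, "ax": 0, "ay": 0, "az": 0},
  ],
  claw=1,
  newtons=25,
)

```text
clock: 2.75
tcp_pos: [0.548, 0.0172, 0.1539]
tool_rot: [[-0.911, 0.413, -0.0], [0.413, 0.911, 0.0], [0.0, 0.0, -1.0]]
force: [-0.8, -0.1, 0.7]
grip_width: 0.504
finger_force: 0.0
```

send_rows(
  targets=[
    {"tx": 0, "ty": 0, "tz": 0, "ax": 0, "ay": 0, "az": 0},
    {"tx": 0, "ty": 0, "tz": 0, "ax": 0, "ay": 0, "az": 0},
    {"tx": 0, "ty": 0, "tz": 0, "ax": 0, "ay": 0, "az": 0},
  ],
)

```text
clock: 3.05
tcp_pos: [0.5478, 0.0169, 0.1539]
tool_rot: [[-0.911, 0.413, -0.0], [0.413, 0.911, -0.0], [0.0, -0.001, -1.0]]
force: [-1.2, -2.6, 0.9]
grip_width: 0.456
finger_force: 25.0
```

send_rows(
  targets=[
    {"tx": 0, "ty": 0, "tz": -1, "ax": 0, "ay": 0, "az": 0},
    {"tx": 0, "ty": 0, "tz": -2, "ax": 0, "ay": 0, "az": 0},
    {"tx": 0, "ty": 0, "tz": -3, "ax": 0, "ay": 0, "az": 0},
  ],
)

```text
clock: 3.35
tcp_pos: [0.5475, 0.0175, 0.1559]
tool_rot: [[-0.911, 0.413, -0.002], [0.413, 0.911, 0.001], [0.002, -0.0, -1.0]]
force: [0.7, 1.2, -10.8]
grip_width: 0.459
finger_force: 25.0
```

send_rows(
  targets=[
    {"tx": 0, "ty": 0, "tz": -1, "ax": 0, "ay": 0, "az": 0},
    {"tx": 0, "ty": 0, "tz": -1, "ax": 0, "ay": 0, "az": 0},
  ],
)

```text
clock: 3.55
tcp_pos: [0.5474, 0.0175, 0.156]
tool_rot: [[-0.911, 0.413, -0.003], [0.413, 0.911, 0.001], [0.003, -0.0, -1.0]]
force: [3.5, 0.9, -17.6]
grip_width: 0.457
finger_force: 25.0
```

send_rows(
  targets=[
    {"tx": 0, "ty": 0, "tz": 4, "ax": 0, "ay": 0, "az": 0},
    {"tx": 0, "ty": 0, "tz": 4, "ax": 0, "ay": 0, "az": 8},
    {"tx": 0, "ty": 0, "tz": 4, "ax": 0, "ay": 0, "az": 16},
    {"tx": 0, "ty": 0, "tz": 4, "ax": 0, "ay": 0, "az": 25},
    {"tx": 0, "ty": 0, "tz": 4, "ax": 0, "ay": 0, "az": 25},
    {"tx": 0, "ty": 0, "tz": 2, "ax": 0, "ay": 0, "az": 25},
    {"tx": 0, "ty": 0, "tz": 0.5, "ax": 0, "ay": 0, "az": 25},
    {"tx": 0, "ty": 0, "tz": 0.5, "ax": 0, "ay": 0, "az": 25},
  ],
)

```text
clock: 4.35
tcp_pos: [0.5477, 0.0168, 0.1577]
tool_rot: [[-0.652, 0.758, -0.001], [0.758, 0.652, -0.001], [-0.0, -0.001, -1.0]]
force: [-1.9, -0.9, -3.4]
grip_width: 0.453
finger_force: 25.0
```

send_rows(
  targets=[
    {"tx": 0, "ty": 0, "tz": -1, "ax": 0, "ay": 0, "az": 0},
    {"tx": 0, "ty": 0, "tz": -2, "ax": 0, "ay": 0, "az": 0},
    {"tx": 0, "ty": 0, "tz": -2, "ax": 0, "ay": 0, "az": 0},
  ],
)

```text
clock: 4.65
tcp_pos: [0.5477, 0.0168, 0.1594]
tool_rot: [[-0.651, 0.759, -0.001], [0.759, 0.651, -0.001], [-0.0, -0.001, -1.0]]
force: [-2.5, -2.1, -4.9]
grip_width: 0.456
finger_force: 25.0
```

send_rows(
  targets=[
    {"tx": 0, "ty": 0, "tz": -1, "ax": 0, "ay": 0, "az": 0},
    {"tx": 0, "ty": 0, "tz": -2, "ax": 0, "ay": 0, "az": 0},
    {"tx": 0, "ty": 0, "tz": -3, "ax": 0, "ay": 0, "az": 0},
  ],
)

```text
clock: 4.95
tcp_pos: [0.5477, 0.0169, 0.1622]
tool_rot: [[-0.651, 0.759, -0.001], [0.759, 0.651, -0.0], [0.0, -0.001, -1.0]]
force: [-0.8, -2.8, -8.7]
grip_width: 0.453
finger_force: 25.0
```

send_rows(
  targets=[
    {"tx": 0, "ty": 0, "tz": 0, "ax": 0, "ay": 0, "az": 5},
    {"tx": 0, "ty": 0, "tz": -1, "ax": 0, "ay": 0, "az": 5},
    {"tx": 0, "ty": 0, "tz": -2, "ax": 0, "ay": 0, "az": 5},
  ],
)

```text
clock: 5.25
tcp_pos: [0.5486, 0.0175, 0.1651]
tool_rot: [[-0.584, 0.812, 0.002], [0.812, 0.584, 0.001], [-0.001, 0.002, -1.0]]
force: [0.0, -0.5, -4.5]
grip_width: 0.459
finger_force: 25.0
```

Risen by 11 mm at about the lid's weight, so the lid is free. I'll lift it on to 70 mm.

send_rows(
  targets=[
    {"tx": 0, "ty": 0, "tz": -4, "ax": 0, "ay": 0, "az": 0},
    {"tx": 0, "ty": 0, "tz": -10, "ax": 0, "ay": 0, "az": 0},
    {"tx": 0, "ty": 0, "tz": -20, "ax": 0, "ay": 0, "az": 0},
    {"tx": 0, "ty": 0, "tz": -35, "ax": 0, "ay": 0, "az": 0},
    {"tx": 0, "ty": 0, "tz": -50, "ax": 0, "ay": 0, "az": 0},
    {"tx": 0, "ty": 0, "tz": -70, "ax": 0, "ay": 0, "az": 0},
    {"tx": 0, "ty": 0, "tz": -70, "ax": 0, "ay": 0, "az": 0},
  ],
)

```text
clock: 5.95
tcp_pos: [0.5501, 0.0174, 0.2382]
tool_rot: [[-0.582, 0.813, 0.008], [0.813, 0.582, 0.001], [-0.004, 0.007, -1.0]]
force: [0.6, 0.2, -3.2]
grip_width: 0.455
finger_force: 25.0
```

Run:
```python
from h import *
st(); go([.517,-.2155,.235])
c=cam('side'); cv2.imwrite('pics/l1.png',cv2.resize(c['img'][150:300,210:410,::-1],(800,600),interpolation=cv2.INTER_CUBIC))
```

```text
5.95 [0.5501 0.0174 0.2382] [ 0.6  0.2 -3.2] 0.45499128011876283 24.99918669462204
[[-0.582, 0.813, 0.008], [0.813, 0.582, 0.001], [-0.004, 0.007, -1.0]] [ 0.01   0.262  1.585  0.     1.286 -0.611]
tool shift mm [-170.  -162.6    2.8]
```

View pics/l1.png

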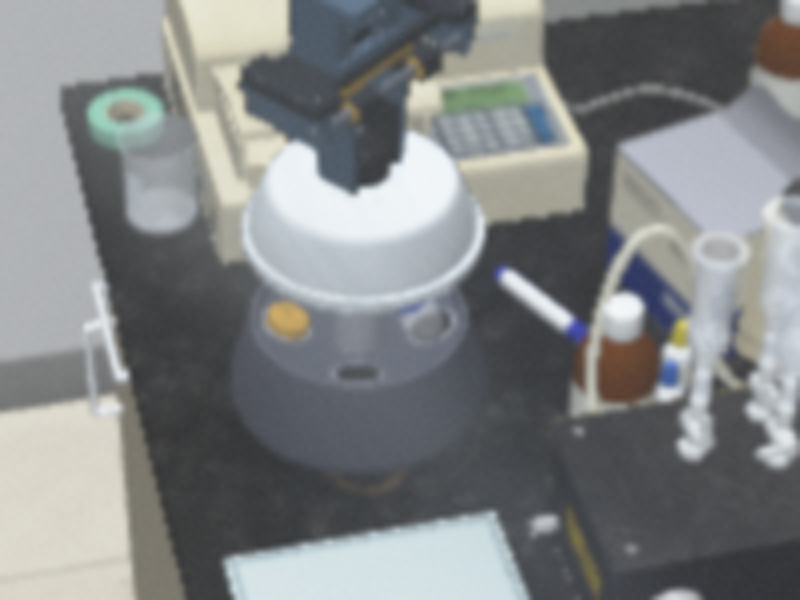

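The lid hangs clear of the rotor. Below it are the brass weight at crop (287,320), an empty sleeve at (355,373) and another at (432,322). The tube's blue cap just shows at (412,308).

send_rows(
  targets=[
    {"tx": -20, "ty": -19, "tz": 2, "ax": 0, "ay": 0, "az": 0},
    {"tx": -50, "ty": -49, "tz": 2, "ax": 0, "ay": 0, "az": 0},
    {"tx": -80, "ty": -78, "tz": 2, "ax": 0, "ay": 0, "az": 0},
    {"tx": -110, "ty": -107, "tz": 2, "ax": 0, "ay": 0, "az": 0},
    {"tx": -140, "ty": -136, "tz": 2, "ax": 0, "ay": 0, "az": 0},
    {"tx": -162, "ty": -158, "tz": 2, "ax": 0, "ay": 0, "az": 0},
    {"tx": -162, "ty": -158, "tz": 30, "ax": 0, "ay": 0, "az": 0},
    {"tx": -162, "ty": -158, "tz": 70, "ax": 0, "ay": 0, "az": 0},
    {"tx": -162, "ty": -158, "tz": 110, "ax": 0, "ay": 0, "az": 0},
    {"tx": -162, "ty": -158, "tz": 145, "ax": 0, "ay": 0, "az": 0},
    {"tx": -162, "ty": -158, "tz": 160, "ax": 0, "ay": 0, "az": 0},
    {"tx": -162, "ty": -158, "tz": 160, "ax": 0, "ay": 0, "az": 0},
  ],
)

```text
clock: 7.2
tcp_pos: [0.5113, -0.2054, 0.071]
tool_rot: [[-0.582, 0.813, -0.007], [0.813, 0.582, 0.003], [0.007, -0.004, -1.0]]
force: [-1.1, 0.1, -3.7]
grip_width: 0.453
finger_force: 25.0
```

Run:
```python
from h import *
st(); c=cam('top'); P=pts(c); g=c['img'].astype(int)
# blue cap of tube
m=(g[...,2]>g[...,0]+40)&(g[...,2]>90); m[:200]=0;m[275:]=0;m[:,:260]=0;m[:,355:]=0
n,l,sx,ct=cv2.connectedComponentsWithStats(m.astype(np.uint8))
for k in range(1,n):
  if sx[k][4]>5: print(sx[k],ct[k],np.median(P[l==k],axis=0),P[l==k][:,2].max())
cv2.imwrite('pics/r1.png',cv2.resize(c['img'][180:330,180:440,::-1],(800,462),interpolation=cv2.INTER_CUBIC))
```

```text
7.2 [ 0.5113 -0.2054  0.071 ] [-1.1  0.1 -3.7] 0.4526058866177019 24.999190270900726
[[-0.582, 0.813, -0.007], [0.813, 0.582, 0.003], [0.007, -0.004, -1.0]] [-0.403  0.416  1.813  0.     0.92  -1.025]
[304 222  14  14 158] [310.30379747 228.41772152] [0.58592204 0.0084438  0.12756866] 1.5968476029364567
```

View pics/r1.png

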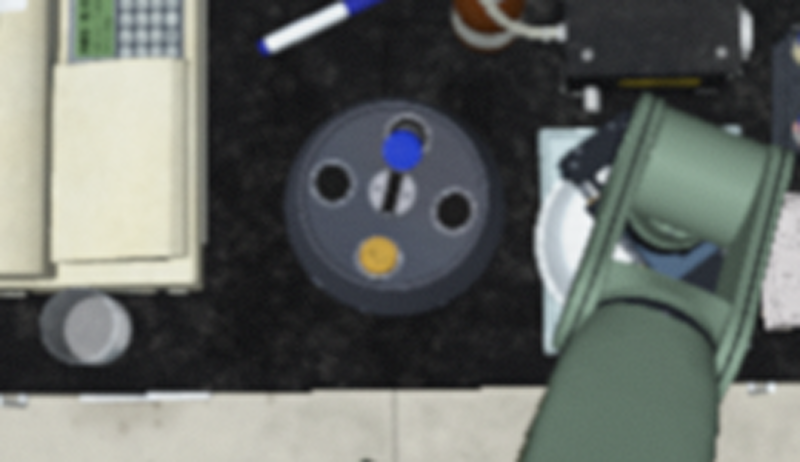

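The crop shows the bared rotor: blue cap at (403,151), brass weight at (378,257), empty sleeves at (332,182) and (454,211), slot near (393,192). The beaker is near (85,327), and the lid is over the mat.

send_rows(
  targets=[
    {"tx": 0, "ty": 0, "tz": 3, "ax": 0, "ay": 0, "az": 0},
    {"tx": 0, "ty": 0, "tz": 6, "ax": 0, "ay": 0, "az": 0},
    {"tx": 0, "ty": 0, "tz": 8, "ax": 0, "ay": 0, "az": 0},
    {"tx": 0, "ty": 0, "tz": 8, "ax": 0, "ay": 0, "az": 0},
  ],
)

```text
clock: 7.65
tcp_pos: [0.5139, -0.2065, 0.0667]
tool_rot: [[-0.582, 0.813, 0.0], [0.813, 0.582, -0.0], [-0.0, 0.0, -1.0]]
force: [0.2, -0.7, -2.7]
grip_width: 0.457
finger_force: 25.0
```

Run:
```python
from h import *
st(); c=cam('top'); f=lambda a,b,z: ray(c,180+(a+.5)/3.077-.5,180+(b+.5)/3.077-.5,z)
L=f(332,182,.09);Rr=f(454,211,.09);print(L,Rr,(L+Rr)/2,np.linalg.norm(L-Rr)); y=(L-Rr)/np.linalg.norm(L-Rr); x=np.array([y[1],-y[0],0])
B=f(378,257,.095); print('brass',B); ctr=f(393,192,.12); print('hub',ctr)
cap=ray(c,310.3,228.4,.1295); print('cap',cap, cap-ctr, x, np.degrees(np.arctan2(x[1],x[0])))
```

```text
7.65 [ 0.5139 -0.2065  0.0667] [ 0.2 -0.7 -2.7] 0.45660958741295543 24.999193847179413
[[-0.582, 0.813, 0.0], [0.813, 0.582, -0.0], [-0.0, 0.0, -1.0]] [-0.403  0.421  1.818  0.     0.902 -1.024]
[0.56462275 0.07147585 0.09      ] [ 0.53638003 -0.03672362  0.09      ] [0.55050139 0.01737611 0.09      ] 0.11182475611848229
brass [0.49609625 0.03127172 0.095     ]
hub [0.55018552 0.01646977 0.12      ]
cap [0.58560963 0.00783278 0.1295    ] [ 0.03542411 -0.00863699  0.0095    ] [ 0.96758063 -0.25256233  0.        ] -14.629189893299495
```

send_rows(
  targets=[
    {"tx": 0, "ty": 0, "tz": 2, "ax": 0, "ay": 0, "az": 0},
    {"tx": 0, "ty": 0, "tz": 3.5, "ax": 0, "ay": 0, "az": 0},
    {"tx": 0, "ty": 0, "tz": 4.5, "ax": 0, "ay": 0, "az": 0},
    {"tx": 0, "ty": 0, "tz": 5, "ax": 0, "ay": 0, "az": 0},
  ],
)

```text
clock: 8.1
tcp_pos: [0.5139, -0.2065, 0.0619]
tool_rot: [[-0.582, 0.813, 0.0], [0.813, 0.582, 0.0], [0.0, 0.0, -1.0]]
force: [-2.0, 0.7, 4.4]
grip_width: 0.451
finger_force: 25.0
```

The wrist now feels 4.4 N upward, so the lid rests on the mat. Release and rise.

send_rows(
  targets=[
    {"tx": 0, "ty": 0, "tz": 0, "ax": 0, "ay": 0, "az": 0},
    {"tx": 0, "ty": 0, "tz": 0, "ax": 0, "ay": 0, "az": 0},
    {"tx": 0, "ty": 0, "tz": 0, "ax": 0, "ay": 0, "az": 0},
    {"tx": 0, "ty": 0, "tz": -10, "ax": 0, "ay": 0, "az": 0},
    {"tx": 0, "ty": 0, "tz": -50, "ax": 0, "ay": 0, "az": 0},
    {"tx": 0, "ty": 0, "tz": -100, "ax": 0, "ay": 0, "az": 0},
    {"tx": 0, "ty": 0, "tz": -150, "ax": 0, "ay": 0, "az": 0},
    {"tx": 0, "ty": 0, "tz": -180, "ax": 0, "ay": 0, "az": 0},
    {"tx": 0, "ty": 0, "tz": -180, "ax": 0, "ay": 0, "az": 0},
  ],
  claw=-0.3,
)

```text
clock: 9.0
tcp_pos: [0.5164, -0.2076, 0.2477]
tool_rot: [[-0.582, 0.813, 0.011], [0.813, 0.582, -0.005], [-0.01, 0.006, -1.0]]
force: [-0.2, -0.5, -0.3]
grip_width: 0.649
finger_force: 0.0
```

```bash
cat >> h.py <<'E'
def grasp(cap,yaw,lean):
    x=np.array([np.cos(yaw),np.sin(yaw),0]); y=np.array([-np.sin(yaw),np.cos(yaw),0]); z=np.array([0,0,1.])
    a=z*np.cos(lean)-x*np.sin(lean)         # tube axis
    tz=-a; ty=y; tx=np.cross(ty,tz); return a,np.column_stack([tx,ty,tz])
E
python3 - <<'E'
from h import *
st(); a,Rt=grasp(None,np.radians(-14),np.radians(22)); print(a,Rt)
cap=np.array([.5856,.0078,.1295]); go(cap+a*.06,Rt)
c=cam('top'); g=c['img'].astype(int).sum(2); P=pts(c); d=P[...,2]
m=(g>500).astype(np.uint8); m[:,:350]=0;m[:,425:]=0;m[:200]=0
print('lid pts', [np.round(P[v,u],3).tolist() for u,v in ((370,240),(390,235),(405,240))])
E
```

```text
9.0 [ 0.5164 -0.2076  0.2477] [-0.2 -0.5 -0.3] 0.6488201495364864 0.0
[[-0.582, 0.813, 0.011], [0.813, 0.582, -0.005], [-0.01, 0.006, -1.0]] [-0.403  0.265  1.558  0.     1.307 -1.024]
[-0.36347918  0.09062554  0.92718385] [[-0.89964253  0.2419219   0.36347918]
 [ 0.22430608  0.97029573 -0.09062554]
 [-0.37460659  0.         -0.92718385]]
tool shift mm [152.6 166.7  62.1]
rotvec deg [ -7.6 -20.4 -39.9]
lid pts [[0.562, -0.158, 0.052], [0.485, -0.141, 0.634], [0.484, -0.175, 0.582]]
```

send_rows(
  targets=[
    {"tx": 70, "ty": 76, "tz": 0, "ax": -3, "ay": -8, "az": -16},
    {"tx": 152, "ty": 167, "tz": 40, "ax": -7.6, "ay": -20.4, "az": -39.9},
    {"tx": 152, "ty": 167, "tz": 62, "ax": -7.6, "ay": -20.4, "az": -39.9},
    {"tx": 152, "ty": 167, "tz": 62, "ax": -7.6, "ay": -20.4, "az": -39.9},
    {"tx": 152, "ty": 167, "tz": 62, "ax": -7.6, "ay": -20.4, "az": -39.9},
    {"tx": 152, "ty": 167, "tz": 62, "ax": -7.6, "ay": -20.4, "az": -39.9},
    {"tx": 152, "ty": 167, "tz": 62, "ax": -7.6, "ay": -20.4, "az": -39.9},
    {"tx": 152, "ty": 167, "tz": 62, "ax": -7.6, "ay": -20.4, "az": -39.9},
    {"tx": 152, "ty": 167, "tz": 62, "ax": -7.6, "ay": -20.4, "az": -39.9},
  ],
)

```text
clock: 9.95
tcp_pos: [0.5616, 0.0136, 0.1796]
tool_rot: [[-0.903, 0.244, 0.353], [0.228, 0.97, -0.087], [-0.364, 0.002, -0.931]]
force: [-0.6, -0.3, -0.0]
grip_width: 0.65
finger_force: 0.0
```

Run:
```python
from h import *
import time
for i in range(3): s=st(); c=cam('side')
a,Rt=grasp(None,np.radians(-14),np.radians(22)); cap=np.array([.5856,.0078,.1295]); go(cap-a*.024,Rt)
g=c['img'].astype(int); m=(g[...,2]>g[...,0]+40)&(g[...,2]>90); m[:200]=0;m[245:]=0;m[:,:285]=0;m[:,335:]=0
n,l,sx,ct=cv2.connectedComponentsWithStats(m.astype(np.uint8))
for k in range(1,n):
  if sx[k][4]>5: print(sx[k],ct[k],ray(c,*ct[k],.125))
c=cam('top'); g=c['img'].astype(int).sum(2)/3; m=np.zeros((480,640),np.uint8); m[225:275,365:412]=g[225:275,365:412]<80
n,l,sx,ct=cv2.connectedComponentsWithStats(m)
for k in range(1,n):
  if sx[k][4]>60: print('knob?',sx[k],ct[k],ray(c,*ct[k],.087))
c=cam('side');cv2.imwrite('pics/t1.png',cv2.resize(c['img'][130:280,210:410,::-1],(800,600),interpolation=cv2.INTER_CUBIC))
```

```text
9.95 [0.5616 0.0136 0.1796] [-0.6 -0.3 -0. ] 0.6504465668828813 0.0
[[-0.903, 0.244, 0.353], [0.228, 0.97, -0.087], [-0.364, 0.002, -0.931]] [ 0.07   0.165  1.933 -0.175  0.695 -1.139]
10.0 [0.5617 0.0135 0.1797] [ 0.4 -0.2  0.3] 0.6492844733935866 0.0
[[-0.903, 0.244, 0.353], [0.228, 0.97, -0.087], [-0.364, 0.002, -0.931]] [ 0.07   0.165  1.933 -0.175  0.695 -1.139]
10.05 [0.5617 0.0135 0.1798] [ 0.6 -0.1 -0.3] 0.6456439932377512 0.0
[[-0.903, 0.244, 0.354], [0.228, 0.97, -0.087], [-0.364, 0.002, -0.931]] [ 0.07   0.165  1.933 -0.175  0.695 -1.139]
tool shift mm [-5.   0.1 79.8]
rotvec deg [ 0.1 -0.7 -0.1]
[306 217  12  11 107] [311.61682243 222.02803738] [0.58424056 0.00112833 0.125     ]
knob? [382 249  14  13 145] [388.39310345 255.06206897] [ 0.51456597 -0.20379934  0.087     ]
```

View pics/t1.png

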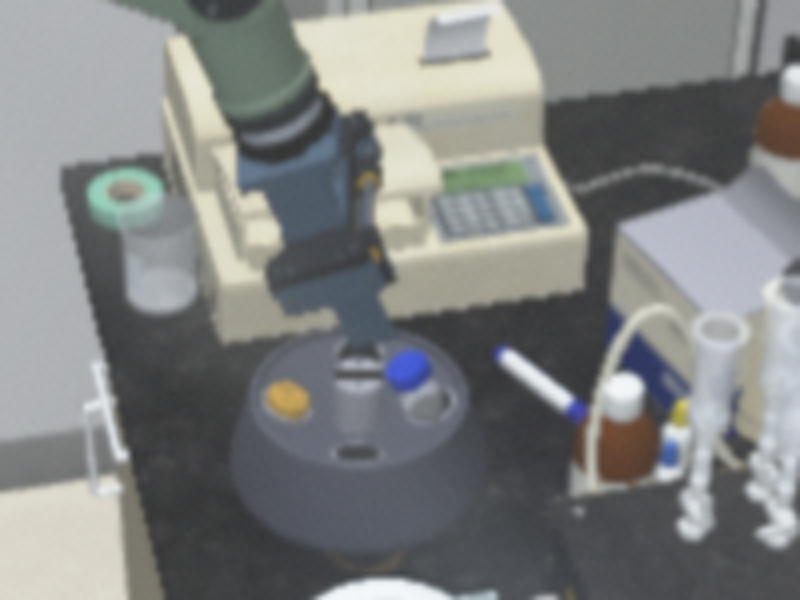

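The fingers are lined up above the cap, which is at crop (409,371). Next I descend along the tube.

send_rows(
  targets=[
    {"tx": -5, "ty": -1, "tz": 20, "ax": 0, "ay": -0.7, "az": 0},
    {"tx": -5, "ty": -1, "tz": 40, "ax": 0, "ay": -0.7, "az": 0},
    {"tx": -5, "ty": -1, "tz": 60, "ax": 0, "ay": -0.7, "az": 0},
    {"tx": -5, "ty": -1, "tz": 72, "ax": 0, "ay": -0.7, "az": 0},
    {"tx": -5, "ty": -1, "tz": 79, "ax": 0, "ay": -0.7, "az": 0},
    {"tx": -5, "ty": -1, "tz": 79, "ax": 0, "ay": -0.7, "az": 0},
  ],
)

```text
clock: 10.8
tcp_pos: [0.5932, 0.0052, 0.1069]
tool_rot: [[-0.9, 0.242, 0.363], [0.225, 0.97, -0.09], [-0.374, 0.001, -0.927]]
force: [0.1, -0.6, -0.9]
grip_width: 0.651
finger_force: 0.0
```

send_rows(
  targets=[
    {"tx": 0, "ty": 0, "tz": 0, "ax": 0, "ay": 0, "az": 0},
    {"tx": 0, "ty": 0, "tz": 0, "ax": 0, "ay": 0, "az": 0},
    {"tx": 0, "ty": 0, "tz": 0, "ax": 0, "ay": 0, "az": 0},
    {"tx": 0, "ty": 0, "tz": 0, "ax": 0, "ay": 0, "az": 0},
    {"tx": 0, "ty": 0, "tz": 0, "ax": 0, "ay": 0, "az": 0},
    {"tx": 0, "ty": 0, "tz": 0, "ax": 0, "ay": 0, "az": 0},
  ],
  claw=1,
  newtons=20,
)

```text
clock: 11.4
tcp_pos: [0.5937, 0.0054, 0.1083]
tool_rot: [[-0.899, 0.242, 0.365], [0.225, 0.97, -0.089], [-0.376, 0.002, -0.927]]
force: [-1.2, -0.2, 4.0]
grip_width: 0.364
finger_force: 20.0
```

send_rows(
  targets=[
    {"tx": 0, "ty": 0, "tz": -5, "ax": 0, "ay": 0, "az": 0},
    {"tx": 0, "ty": 0, "tz": -12, "ax": 0, "ay": 0, "az": 0},
    {"tx": 0, "ty": 0, "tz": -20, "ax": 0, "ay": 0, "az": 0},
  ],
)

```text
clock: 11.7
tcp_pos: [0.5856, 0.0072, 0.1265]
tool_rot: [[-0.9, 0.242, 0.364], [0.225, 0.97, -0.089], [-0.374, 0.001, -0.927]]
force: [0.4, 1.1, 0.3]
grip_width: 0.366
finger_force: 20.0
```

send_rows(
  targets=[
    {"tx": 0, "ty": 0, "tz": -15, "ax": 0, "ay": 0, "az": 0},
    {"tx": 0, "ty": 0, "tz": -35, "ax": 0, "ay": 0, "az": 0},
    {"tx": 0, "ty": 0, "tz": -55, "ax": 0, "ay": 0, "az": 0},
    {"tx": 0, "ty": 0, "tz": -80, "ax": 0, "ay": 0, "az": 0},
    {"tx": 0, "ty": 0, "tz": -105, "ax": 0, "ay": 0, "az": 0},
    {"tx": 0, "ty": 0, "tz": -130, "ax": 0, "ay": 0, "az": 0},
    {"tx": 0, "ty": 0, "tz": -130, "ax": 0, "ay": 0, "az": 0},
  ],
)

```text
clock: 12.4
tcp_pos: [0.5395, 0.0192, 0.2509]
tool_rot: [[-0.897, 0.241, 0.371], [0.225, 0.97, -0.088], [-0.381, 0.004, -0.924]]
force: [0.3, 0.1, -0.8]
grip_width: 0.363
finger_force: 20.0
```

Run:
```python
from h import *
st(); c=cam('side');cv2.imwrite('pics/t2.png',cv2.resize(c['img'][90:270,190:430,::-1],(800,600),interpolation=cv2.INTER_CUBIC))
Rd=np.array([[-1,0,0],[0,1,0],[0,0,-1.]])
go([.37,.24,.255],Rd)
```

```text
12.4 [0.5395 0.0192 0.2509] [ 0.3  0.1 -0.8] 0.3625582812233873 19.999878841044847
[[-0.897, 0.241, 0.371], [0.225, 0.97, -0.088], [-0.381, 0.004, -0.924]] [ 0.09   0.061  1.868 -0.163  0.846 -1.151]
tool shift mm [198.9 173.7 -87.6]
rotvec deg [ -2.5  22.1 -13.8]
```

View pics/t2.png

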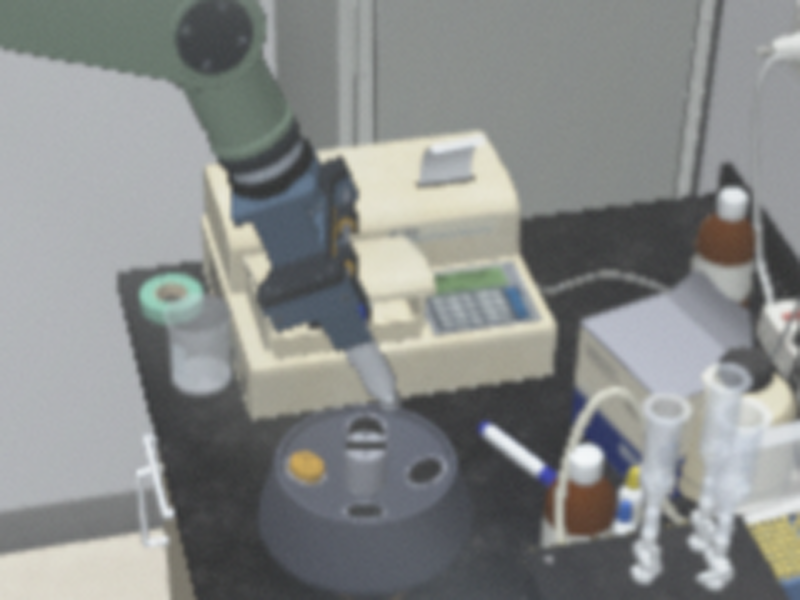

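The tube is drawn out and held along the tool's axis, its foot near crop (390,400). The +x sleeve at (427,470) is empty. The beaker is still upright.

send_rows(
  targets=[
    {"tx": 30, "ty": 26, "tz": -15, "ax": -0.4, "ay": 3.5, "az": -2},
    {"tx": 65, "ty": 57, "tz": -30, "ax": -0.8, "ay": 7, "az": -5},
    {"tx": 100, "ty": 87, "tz": -44, "ax": -1.2, "ay": 11, "az": -7},
    {"tx": 135, "ty": 118, "tz": -60, "ax": -1.7, "ay": 15, "az": -9},
    {"tx": 170, "ty": 148, "tz": -75, "ax": -2.1, "ay": 19, "az": -12},
    {"tx": 199, "ty": 174, "tz": -88, "ax": -2.5, "ay": 22.1, "az": -13.8},
    {"tx": 199, "ty": 174, "tz": -88, "ax": -2.5, "ay": 22.1, "az": -13.8},
    {"tx": 199, "ty": 174, "tz": -88, "ax": -2.5, "ay": 22.1, "az": -13.8},
  ],
)

```text
clock: 13.25
tcp_pos: [0.3695, 0.2402, 0.2526]
tool_rot: [[-1.0, -0.0, -0.005], [-0.0, 1.0, -0.003], [0.005, -0.003, -1.0]]
force: [-0.6, 0.1, -0.6]
grip_width: 0.365
finger_force: 20.0
```

Run:
```python
from h import *
st(); Rd=np.array([[-1,0,0],[0,1,0],[0,0,-1.]]); go([.442,.302,.205],Rd)
```

```text
13.25 [0.3695 0.2402 0.2526] [-0.6  0.1 -0.6] 0.3653581948096921 19.99986515758792
[[-1.0, -0.0, -0.005], [-0.0, 1.0, -0.003], [0.005, -0.003, -1.0]] [ 0.55   0.084  1.773 -0.     1.29  -1.021]
tool shift mm [-72.7  62.   47. ]
rotvec deg [-0.2 -0.3  0. ]
```

send_rows(
  targets=[
    {"tx": 0, "ty": 35, "tz": 15, "ax": 0, "ay": 0, "az": 0},
    {"tx": -20, "ty": 62, "tz": 30, "ax": 0, "ay": 0, "az": 0},
    {"tx": -50, "ty": 62, "tz": 47, "ax": 0, "ay": 0, "az": 0},
    {"tx": -72, "ty": 62, "tz": 47, "ax": 0, "ay": 0, "az": 0},
    {"tx": -72, "ty": 62, "tz": 47, "ax": 0, "ay": 0, "az": 0},
    {"tx": -72, "ty": 62, "tz": 47, "ax": 0, "ay": 0, "az": 0},
  ],
)

```text
clock: 13.85
tcp_pos: [0.4418, 0.3008, 0.2058]
tool_rot: [[-1.0, 0.003, -0.005], [0.003, 1.0, -0.002], [0.005, -0.002, -1.0]]
force: [-0.2, 0.3, -0.5]
grip_width: 0.366
finger_force: 20.0
```

Run:
```python
from h import *
st(); c=cam('side');d=cam('top')
a=cv2.resize(c['img'][140:215,215:285,::-1],(560,600),interpolation=cv2.INTER_CUBIC)
cv2.imwrite('pics/b1.png',a); print(ray(c,249,184,.085))
```

```text
13.85 [0.4418 0.3008 0.2058] [-0.2  0.3 -0.5] 0.3657946887238226 19.999967215990182
[[-1.0, 0.003, -0.005], [0.003, 1.0, -0.002], [0.005, -0.002, -1.0]] [ 5.760e-01  2.640e-01  1.665e+00  1.000e-03  1.217e+00 -9.920e-01]
[0.4394157  0.28800788 0.085     ]
```

View pics/b1.png

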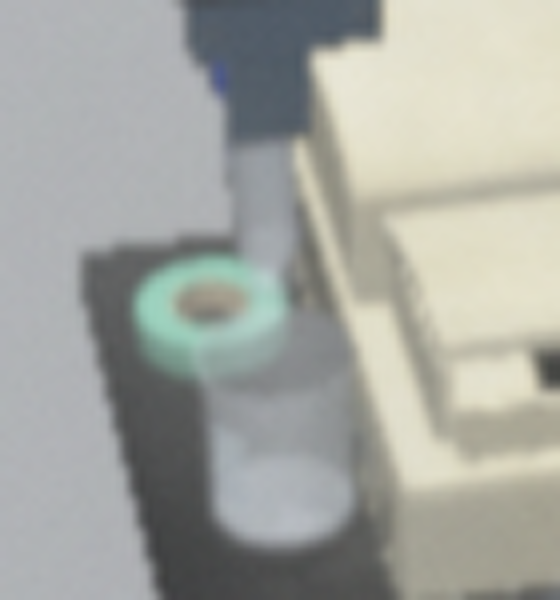

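The tube's foot is at crop (265,275), above the beaker. The rim ellipse is about (202–355, 310–390) and the base's near edge is at (283,548).

Run:
```python
from h import *
c=cam('side'); f=lambda n,a,b,z: print(n,np.round(ray(c,215+a/8-.5,140+b/8-.5,z),4))
f('foot',265,275,.117); f('foot low',265,285,.117)
f('rimc',279,348,.085); f('rim L',202,348,.085); f('rim R',355,340,.085);f('base near',283,548,0); f('floor c',283,500,.004); f('rimnear',279,390,.085); f('rimfar',279,310,.085)
```

```text
foot [0.439  0.3031 0.117 ]
foot low [0.4377 0.296  0.117 ]
rimc [0.4417 0.2933 0.085 ]
rim L [0.4096 0.3009 0.085 ]
rim R [0.4743 0.2914 0.085 ]
base near [0.4338 0.2632 0.    ]
floor c [0.439  0.2911 0.004 ]
rimnear [0.4365 0.2642 0.085 ]
rimfar [0.4464 0.3202 0.085 ]
```

send_rows(
  targets=[
    {"tx": 0, "ty": -3, "tz": 10, "ax": 0, "ay": 0, "az": 0},
    {"tx": 0, "ty": -3, "tz": 25, "ax": 0, "ay": 0, "az": 0},
    {"tx": 0, "ty": -3, "tz": 40, "ax": 0, "ay": 0, "az": 0},
    {"tx": 0, "ty": -3, "tz": 55, "ax": 0, "ay": 0, "az": 0},
    {"tx": 0, "ty": -3, "tz": 60, "ax": 0, "ay": 0, "az": 0},
  ],
)

```text
clock: 14.5
tcp_pos: [0.44, 0.2981, 0.1449]
tool_rot: [[-1.0, 0.001, -0.006], [0.001, 1.0, -0.003], [0.006, -0.003, -1.0]]
force: [-0.5, -0.4, -0.5]
grip_width: 0.367
finger_force: 20.0
```

send_rows(
  targets=[
    {"tx": -1, "ty": 0, "tz": 12, "ax": 0, "ay": 0, "az": 0},
    {"tx": -1, "ty": 0, "tz": 24, "ax": 0, "ay": 0, "az": 0},
    {"tx": -1, "ty": 0, "tz": 36, "ax": 0, "ay": 0, "az": 0},
    {"tx": -1, "ty": 0, "tz": 44, "ax": 0, "ay": 0, "az": 0},
    {"tx": -1, "ty": 0, "tz": 46, "ax": 0, "ay": 0, "az": 0},
    {"tx": -1, "ty": 0, "tz": 46, "ax": 0, "ay": 0, "az": 0},
  ],
)

```text
clock: 15.1
tcp_pos: [0.4424, 0.2989, 0.1003]
tool_rot: [[-1.0, 0.001, -0.004], [0.001, 1.0, -0.001], [0.004, -0.001, -1.0]]
force: [-0.3, 0.1, -0.9]
grip_width: 0.366
finger_force: 20.0
```

Run:
```python
from h import *
st(); c=cam('side')
cv2.imwrite('pics/b2.png',cv2.resize(c['img'][140:215,215:285,::-1],(560,600),interpolation=cv2.INTER_CUBIC))
```

```text
15.1 [0.4424 0.2989 0.1003] [-0.3  0.1 -0.9] 0.36623862372460214 19.99992726574419
[[-1.0, 0.001, -0.004], [0.001, 1.0, -0.001], [0.004, -0.001, -1.0]] [ 5.720e-01  3.570e-01  1.821e+00  1.000e-03  9.670e-01 -9.980e-01]
```

send_rows(
  targets=[
    {"tx": 0, "ty": 0, "tz": 2, "ax": 0, "ay": 0, "az": 0},
    {"tx": 0, "ty": 0, "tz": 4, "ax": 0, "ay": 0, "az": 0},
    {"tx": 0, "ty": 0, "tz": 4, "ax": 0, "ay": 0, "az": 0},
  ],
)

```text
clock: 15.45
tcp_pos: [0.4423, 0.2989, 0.0966]
tool_rot: [[-1.0, 0.001, -0.003], [0.001, 1.0, -0.001], [0.003, -0.001, -1.0]]
force: [-1.4, -0.4, -0.4]
grip_width: 0.363
finger_force: 20.0
```

send_rows(
  targets=[
    {"tx": 0, "ty": 0, "tz": 1, "ax": 0, "ay": 0, "az": 0},
    {"tx": 0, "ty": 0, "tz": 2, "ax": 0, "ay": 0, "az": 0},
    {"tx": 0, "ty": 0, "tz": 2, "ax": 0, "ay": 0, "az": 0},
  ],
)

```text
clock: 15.75
tcp_pos: [0.4423, 0.2989, 0.0946]
tool_rot: [[-1.0, 0.001, -0.003], [0.001, 1.0, -0.001], [0.003, -0.001, -1.0]]
force: [0.4, -0.3, -1.4]
grip_width: 0.368
finger_force: 20.0
```

send_rows(
  targets=[
    {"tx": 0, "ty": 0, "tz": 0, "ax": 0, "ay": 0, "az": 0},
    {"tx": 0, "ty": 0, "tz": 0, "ax": 0, "ay": 0, "az": 0},
    {"tx": 0, "ty": 0, "tz": 0, "ax": 0, "ay": 0, "az": 0},
    {"tx": 0, "ty": 0, "tz": 0, "ax": 0, "ay": 0, "az": 0},
    {"tx": 0, "ty": 0, "tz": 0, "ax": 0, "ay": 0, "az": 0},
  ],
  claw=-0.2,
)

```text
clock: 16.25
tcp_pos: [0.4424, 0.2989, 0.0947]
tool_rot: [[-1.0, 0.001, -0.003], [0.001, 1.0, -0.001], [0.003, -0.001, -1.0]]
force: [-0.3, 0.5, -0.7]
grip_width: 0.602
finger_force: 0.0
```

send_rows(
  targets=[
    {"tx": 0, "ty": 0, "tz": -5, "ax": 0, "ay": 0, "az": 0},
    {"tx": 0, "ty": 0, "tz": -20, "ax": 0, "ay": 0, "az": 0},
    {"tx": 0, "ty": 0, "tz": -45, "ax": 0, "ay": 0, "az": 0},
    {"tx": 0, "ty": 0, "tz": -80, "ax": 0, "ay": 0, "az": 0},
    {"tx": 30, "ty": 0, "tz": -120, "ax": 0, "ay": 0, "az": 0},
    {"tx": 80, "ty": 0, "tz": -150, "ax": 0, "ay": 0, "az": 0},
    {"tx": 120, "ty": 0, "tz": -150, "ax": 0, "ay": 0, "az": 0},
    {"tx": 140, "ty": -40, "tz": -150, "ax": 0, "ay": 0, "az": 0},
    {"tx": 140, "ty": -80, "tz": -150, "ax": 0, "ay": 0, "az": 0},
    {"tx": 140, "ty": -100, "tz": -150, "ax": 0, "ay": 0, "az": 0},
  ],
)

```text
clock: 17.25
tcp_pos: [0.3012, 0.1973, 0.2458]
tool_rot: [[-1.0, 0.0, -0.002], [0.0, 1.0, -0.001], [0.002, -0.001, -1.0]]
force: [-0.0, -0.7, -0.1]
grip_width: 0.6
finger_force: 0.0
```

Run:
```python
from h import *
st(); c=cam('top'); d=cam('side')
for n,k,(v0,v1,u0,u1) in(('top',c,(265,310,180,240)),('side',d,(150,215,215,285))):
    g=k['img'].astype(int); m=(g[...,2]>g[...,0]+40)&(g[...,2]>90); w=np.zeros_like(m); w[v0:v1,u0:u1]=m[v0:v1,u0:u1]
    nn,l,sx,ct=cv2.connectedComponentsWithStats(w.astype(np.uint8)); P=pts(k)
    for i in range(1,nn):
        if sx[i][4]>10: print(n,sx[i],ct[i],ray(k,*ct[i],.117),np.median(P[l==i],axis=0))
g=c['img'].astype(int).sum(2)/3; m=np.zeros((480,640),np.uint8); m[225:275,365:412]=g[225:275,365:412]<80
n,l,sx,ct=cv2.connectedComponentsWithStats(m)
for k in range(1,n):
  if sx[k][4]>60: print('knob',sx[k],ct[k],ray(c,*ct[k],.087))
a=cv2.HoughCircles; 
hs=cv2.cvtColor(c['img'],cv2.COLOR_RGB2HSV); m=cv2.inRange(hs,(60,60,60),(90,255,255)); m[:270]=0;m[310:]=0;m[:,190:]=0
mm=cv2.moments(m,True); print('tape',mm['m10']/mm['m00'],mm['m01']/mm['m00'])
```

```text
17.25 [0.3012 0.1973 0.2458] [-0.  -0.7 -0.1] 0.600019629443378 0.0
[[-1.0, 0.0, -0.002], [0.0, 1.0, -0.001], [0.002, -0.001, -1.0]] [ 0.548 -0.049  1.927 -0.     1.267 -1.022]
top [196 277  14  14 150] [202.57333333 283.63333333] [0.44375535 0.29917673 0.117     ] [0.44291784 0.29963632 0.11556864]
side [244 173  10   9  74] [248.52702703 177.02702703] [0.43878796 0.28456649 0.117     ] [0.44036515 0.29123689 0.11269525]
knob [382 249  14  13 144] [388.36111111 255.02777778] [ 0.51466223 -0.20371508  0.087     ]
tape 164.49127182044887 290.59850374064837
```

Run:
```python
from h import *
c=cam('top');P=pts(c); print(np.median(P[251:259,385:392,2]), [round(float(P[255+b,388+a,2]),3) for a,b in((-20,0),(20,0),(0,-18),(0,18))])
print(bot.hand_in())
```

```text
0.08475887539283705 [0.051, 0.056, 0.057, 0.057]
the job is handed in; nothing more can be done
None
```

I handed the job in at about 17 s: the lid came free after two lift-and-turn tries and lies flat, knob up, about 11 mm from the mat's centre. The tube stands cap up in the beaker, the three bystanders were never touched, and the hand-in gave no verdict.

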